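# Seat a clay pot in the sprung slot of a herb rack

### The job

The washed empty clay pot in the black tray goes back into the free slot of the herb rack: set it in upright so that the slot's sprung tongues centre it, then press it down gently and evenly until it is fully home, its rim lying flat on the steel all round, and staying so when you let go. Clay cracks: do not drop it, and never push down on it with more than the weight of about two and a half kilos (25 N). Leave the three herb pots and the glass cloche alone.

Things in the scene. Friction and masses are not known exactly. Their poses are not given: they have to be found in the camera images.
- pot: empty hollow clay pot, about 0.15 to 0.22 kg, upright in the tray. 70 mm high; body a cone, 42 mm across at the base, 58 mm across under the rim; rim a plain band 68 mm across, from 54 to 70 mm above the base, mouth 51 mm across (clay 8.5 mm thick there). Origin: centre of its underside; z up its axis
- slot: the rack's free slot; which of the four places it has changes. Galvanised plate 98 mm wide, 101 mm deep, with a round hole 62 mm across; six spring-steel tongues 28 mm long hang from the hole's edge and lean in to a cone about 45 mm across at their tips. Origin: on the hole's axis, 3 mm below the plate's top; z up, y along the row; does not follow the plate when it gives
- slot_top (a point): centre of the free slot's hole, level with the plate's top face when nothing presses on it. When home the rim lies on the plate and the pot's origin is 54 mm below this point. The tongues first touch the pot's cone some 14 mm before home, resist more the deeper it goes (a push of 8 to 15 N near home) and then hold it where it is left
- rack: galvanised wire rack, 470 mm long (y), 120 mm deep (x), fixed; four slots in a row along y, centres 110 mm apart, plate tops 100 mm above the table. The free slot's plate hangs on thin springy rails: pushed down it gives several mm, and it springs back when let go. Origin: centre of the footprint, at table height
- tray: black plastic tray, 130 by 180 mm (x, y), walls 22 mm high, floor 3 mm thick; does not move. Origin: centre of its underside. It stands to the left or the right
- basil: bystander: clay pot (same size as the empty one) with a basil plant, hanging in its slot of the rack, leaves to about 95 mm above its origin. Origin: centre of the pot's underside
- rosemary: bystander: the same kind of pot with rosemary, to 115 mm above its origin. Origin: centre of the pot's underside
- thyme: bystander: the same kind of pot with thyme, to 90 mm above its origin. Origin: centre of the pot's underside
- cloche: bystander: clear glass bell 100 mm across and 132 mm high with a knob on top, standing on the table on the side where the tray is not. Origin: centre of its underside
Not all that is in view belongs to the job. What is shaped like the pot but blue, pink or yellow is not meant.

How it is judged (in metres and radians):
At the end, for the whole second after the job is handed in: the pot hangs in the free slot, released and at rest: within 4 mm of the hole's axis, upright within 0.05 rad (3 degrees), and home: its underside no more than 2 mm higher than when the rim lies fully on the unloaded plate (54 mm below the plate's top face) (horizontal distance between pot and slot below 0.004 m and z of pot in the frame of slot between -0.055 and -0.049 m and angle between pot's own z axis and vertical below 0.05 rad and linear speed of pot below 0.01 m/s and contact force between the fingers and pot below 0.1 N); the robot touches nothing.
It fails at once if the pot is forced: pot and slot press on one another with more than 45 N altogether (the tongues' own pinch of up to 20 N, plus a push of over 25 N) (contact force between pot and slot above 45 N).
It fails at once if the pot is dropped or thrown: it moves faster than 0.5 m/s with no finger on it (linear speed of pot above 0.5 m/s and contact force between the fingers and pot below 0.02 N).
It fails at once if a herb pot or the cloche is shifted by more than 15 mm or tipped (distance of any of basil, rosemary, thyme, cloche from where it was at the start of the episode above 0.015 m or angle between any of basil, rosemary, thyme, cloche's own z axis and vertical above 0.25 rad).
It also fails if it takes over 51 s, if anything falls off the work surface, if the arm or the gripper's body presses on something with over 40 N, if the wrist force passes 120 N, or if a joint passes its speed limit or range.

### The arm

A 6-joint arm with a two-finger parallel gripper is mounted at the origin on the work surface. World frame = base frame: x ahead of the robot, y to its left, z up, the work surface at z = 0. Lengths are in mm, angles in rad, forces in N, time in s.
With the tool pointing down it reaches from about 400 to 925 mm from the base axis. Payload 12.5 kg.
Tool frame: the origin (TCP) lies at the centre of the arm's flange, where the gripper is bolted on; the fingertips stand 190 mm ahead of it and the grasp point (between the pads) lies env.grip_point_offset ahead of it (env.grip_point_offset is the distance from the TCP to the grasp point, in mm); z points along the fingers, x is the direction in which the jaws open and shut, and the axes are right-handed (so a half turn about z gives the same grasp; the last joint's range is limited). The gripper opens to 95 mm and grips with 3 to 60 N. Pads are 20 mm wide; open, the fingers measure 119 mm over their backs; the gripper's body (75 mm by 180 mm) begins 59 mm behind the grasp point.
Start: joints at [1.051, 0.491, 1.559, -0, 1.092, -0.106], TCP at [251.284, 572.26, 404.761] pointing down, gripper open.
Joint ranges: [-3.1, 3.1], [-0.84, 2.19], [0.05, 2.79], [-1.13, 4.28], [0.06, 2.93], [-2.69, 2.69]. Speed limits (rad/s): [2.22, 2.22, 2.79, 3.14, 3.14, 3.14].

### API

Orientations are given as [roll, pitch, yaw] about the fixed x, y, z axes, in that order (R = Rz(yaw) Ry(pitch) Rx(roll)).
In Python, from cell import state, read_camera, camera_model, job_done, env gives the robot as it stands.
- The arm moves only by the tool arm_command, never from a script. Its argument "steps" is a list of rows, each a list of 6 numbers: the shift along the tool's x, y, z in cm, then the turn, a rotation vector about the tool's x, y, z in degrees. In form: [[dx, dy, dz, rx, ry, rz], ...]. A call has 1 to 12 rows; each row is the pose to reach, as a shift and turn from the pose commanded when the call began, along the tool's axes at that moment; what a row does not reach only later rows make up. A row lasts 1/12 s, in which the tool goes at most 41.7 mm and 7.16 degrees, less where a joint would pass 70% of its speed; a pose out of reach is approached as far as the arm can. A call with a gripper value outside its range is refused whole. "jaw" is the finger opening in cm, from 0 to 9.51, set as the call begins (left out, the last holds). The fingers move at their own pace and stop on an object; the grip force is fixed at half the most. Time passes only in rows, so rows that repeat a pose let the fingers close. It gives the time, the measured TCP pose, the force and the opening at its end, in the units of the state.
- state(): the state, without advancing time (a new reading comes with each control period).
- read_camera(name): name is "side" or "top" or "wrist"; returns the picture (384x512x3 uint8, red, green, blue); there is no depth.
- camera_model(name): a dict with "K" (3x3 intrinsics, pixels), "xyz" and "rotation" of the camera in the world. Camera axes: x right, y up, looking along -z (the intrinsics and any distortion apply to the point x, -y, -z); pixel columns grow to the right and rows downward; lengths in mm; the calibration is good to about 2 mm. A picture is of the moment at which its call begins: read the wrist's pose just before it. camera_model takes no time and is no camera call; for the wrist camera it gives the pose at the moment of the call.
- job_done(): hands the job in, once; it reports no verdict.
The state is a dict: "t": time; "joints": joint angles; "qvel": joint speeds; "tau": joint torques, N m; "eef_pos": TCP position; "tcp_rot": TCP orientation; "ft_force": force on the tool from outside, world axes, zero at the start; "moment": the same for the moment, N m; "opening": opening from 0.0 (shut) to 1.0 (fully open).
Only numpy, scipy, OpenCV 4.12 (cv2) and the standard library are available. Lean on these libraries where they do the work, as an engineer would, in place of code of your own. Each camera call takes 0.05 s, during which the arm holds its last target. There are 200 camera calls.

## Working session

There is one attempt and no reset: what is moved stays moved. The work goes in short steps, Python scripts to look and compute and a tool call to move; the robot and the scene stay as the last step left them, time stands still between calls to the robot, and variables do not carry over. Pictures are saved under pics/ and viewed, about 8 in all and at most 12, crops included, and the job is handed in when it is done.

Besides the shell and the picture viewer there is one more tool, called after ">>>" as name(argument=value, ...), one argument or row to a line, values as JSON. arm_command: Moves the arm, as the interface text tells. Its arguments: {"type":"object","properties":{"steps":{"type":"array"},"jaw":{"type":"number"}},"required":["steps"]}

```bash
ls; mkdir -p pics
python3 - <<'E'
from cell import *
import cv2,numpy as np
print(env.grip_point_offset,state())
for n in ["side","top"]:
    im=read_camera(n);cv2.imwrite(f"pics/{n}0.png",im[:,:,::-1]);m=camera_model(n);print(n,m)
a=cv2.imread("pics/side0.png");b=cv2.imread("pics/top0.png")
cv2.imwrite("pics/both.png",cv2.resize(np.vstack([a,b]),None,fx=.78,fy=.78))
E
```

```text
pics
171.3 {'t': 0.0, 'joints': array([ 1.05140591e+00,  4.91579992e-01,  1.55946318e+00, -3.80387404e-07,
        1.09169942e+00, -1.05630126e-01]), 'qvel': array([-0.00075563, -0.00124329,  0.0015357 ,  0.00059996, -0.00065397,
        0.00054705]), 'tau': array([ 3.88699715e-03, -6.12649941e+01, -2.58195966e+01,  6.94179372e-02,
        4.81073989e-02, -7.32681951e-05]), 'eef_pos': array([251.26446064, 572.23242527, 404.14420381]), 'tcp_rot': array([-3.14147175e+00,  1.14356176e-03,  1.15703628e+00]), 'ft_force': array([-0.21540927,  0.36299872, -0.85310465]), 'moment': array([ 0.00410228, -0.03588863,  0.01483965]), 'opening': 1.0029203551232067}
side {'K': array([[472.96066489,   0.        , 255.84585615],
       [  0.        , 472.96066489, 192.64432704],
       [  0.        ,   0.        ,   1.        ]]), 'xyz': array([-320.7831467 , -670.15072311,  725.29280111]), 'rotation': array([ 1.03225312,  0.01660187, -0.84174052])}
top {'K': array([[450.34486358,   0.        , 250.63439647],
       [  0.        , 450.34486358, 187.96917704],
       [  0.        ,   0.        ,   1.        ]]), 'xyz': array([ 347.56570336,   80.4209679 , 1049.35188261]), 'rotation': array([ 0.14325441,  0.00218329, -1.55494943])}
```

View pics/top0.png

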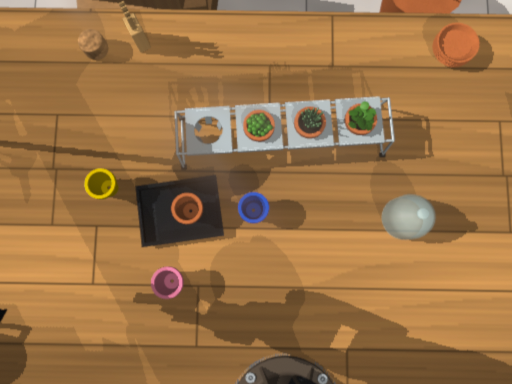

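View pics/side0.png

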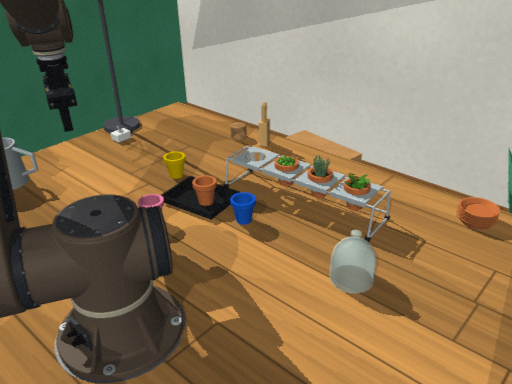

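The top view shows the pot in the tray at about (187,209). The free slot is the leftmost plate, with its hole at about (208,129). The cloche is on the right at (410,217), and a blue decoy pot stands close to the tray at (253,208). Next I convert these to positions.

```bash
cat > h.py <<'E'
from cell import *
import cv2,numpy as np
from scipy.spatial.transform import Rotation as R
def cast(m,uv,z):
    K=m["K"];Rm=R.from_euler("xyz",m["rotation"]).as_matrix()
    d=np.linalg.inv(K)@[uv[0],uv[1],1]; d=Rm@[d[0],-d[1],-d[2]]
    return m["xyz"]+d*(z-m["xyz"][2])/d[2]
def proj(m,p):
    Rm=R.from_euler("xyz",m["rotation"]).as_matrix(); c=Rm.T@(np.array(p)-m["xyz"])
    q=m["K"]@[c[0],-c[1],-c[2]]; return q[:2]/q[2]
def blob(mask,near):
    cs,_=cv2.findContours(mask.astype(np.uint8),cv2.RETR_EXTERNAL,cv2.CHAIN_APPROX_NONE)
    cs=[c for c in cs if len(c)>20]
    return min(cs,key=lambda c:np.linalg.norm(c.reshape(-1,2).mean(0)-near))
E
python3 - <<'E'
from h import *
m=camera_model("top");im=cv2.imread("pics/top0.png");hsv=cv2.cvtColor(im,cv2.COLOR_BGR2HSV)
print(hsv[209,172:205].tolist()); print(hsv[129,180:236].tolist())
clay=(hsv[...,1]>150)&((hsv[...,0]<11)|(hsv[...,0]>175))&(hsv[...,2]>60)
c=blob(clay,(187,209));e=cv2.fitEllipse(c);print("pot",e,cast(m,e[0],73),cv2.boundingRect(c))
grey=(hsv[...,1]<60)&(hsv[...,2]>120)
g=grey[95:165,170:245]; 
hole=(~grey)[112:147,190:227]
c=blob(hole,(18,17));e=cv2.fitEllipse(c);e0=np.array(e[0])+[190,112];print("hole",e,e0,cast(m,e0,100))
c=blob(grey,(208,130));print(cv2.minAreaRect(c), cv2.boundingRect(c))
for k in [(258,125),(310,122),(361,118)]:
    c=blob(clay,k);e=cv2.fitEllipse(c);print("herb",e,cast(m,e[0],116))
cv2.imwrite("pics/crop.png",cv2.resize(im[90:250,130:400],None,fx=2.9,fy=2.9,interpolation=cv2.INTER_CUBIC))
E
```

```text
[[11, 172, 205], [11, 173, 205], [11, 171, 155], [11, 172, 101], [11, 171, 82], [11, 169, 77], [10, 164, 76], [11, 168, 76], [10, 164, 76], [11, 170, 75], [11, 163, 80], [11, 166, 100], [11, 170, 111], [11, 169, 113], [11, 170, 114], [11, 171, 115], [11, 172, 113], [10, 164, 98], [10, 155, 82], [11, 160, 86], [11, 168, 108], [11, 171, 115], [11, 168, 117], [11, 170, 117], [11, 166, 118], [11, 171, 116], [11, 169, 122], [11, 173, 190], [11, 171, 204], [11, 172, 196], [10, 168, 123], [10, 117, 61], [9, 59, 43]]
[[15, 103, 176], [20, 11, 207], [20, 9, 167], [14, 55, 125], [16, 110, 125], [15, 92, 128], [16, 29, 132], [20, 17, 133], [19, 15, 133], [17, 13, 133], [20, 12, 132], [18, 10, 131], [24, 10, 131], [19, 15, 132], [15, 86, 148], [15, 118, 158], [15, 90, 139], [15, 35, 116], [23, 10, 107], [15, 18, 111], [15, 84, 139], [15, 133, 169], [16, 143, 176], [16, 143, 176], [16, 145, 176], [15, 146, 177], [16, 145, 179], [15, 147, 179], [16, 147, 179], [15, 147, 180], [16, 147, 180], [16, 150, 179], [16, 150, 180], [16, 150, 180], [16, 149, 181], [16, 149, 181], [16, 151, 181], [16, 145, 1
[... 486 characters left out ...]
37305), (25.936874389648438, 26.27389144897461), 0.020406251773238182) [207.13959885 130.28001213] [609.4777309  181.05988995 100.        ]
((283.1486511230469, 125.25169372558594), (52.675270080566406, 218.72837829589844), 84.64418029785156) (175, 97, 220, 65)
herb ((296.8027038574219, 118.21644592285156), (2.6107077598571777, 9.291244506835938), 15.541521072387695) [634.57229105 -11.86702917 116.        ]
herb ((307.4441223144531, 134.7399444580078), (2.822173833847046, 8.734384536743164), 98.4315185546875) [598.5459502  -34.56644138 116.        ]
herb ((307.4441223144531, 134.7399444580078), (2.822173833847046, 8.734384536743164), 98.4315185546875) [598.5459502  -34.56644138 116.        ]
```

View pics/crop.png

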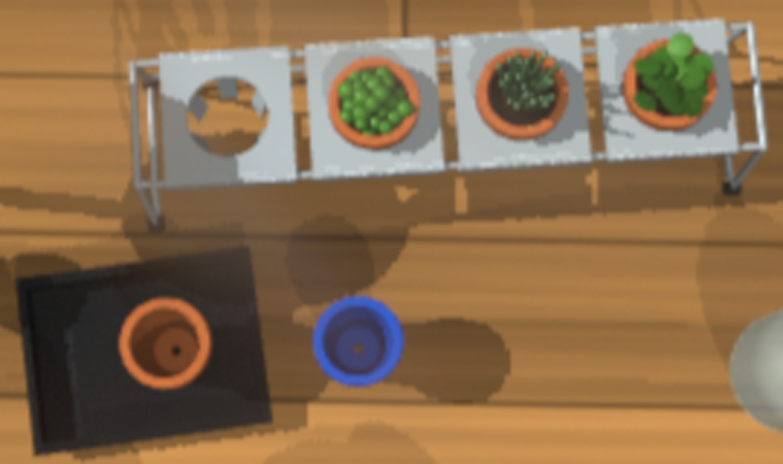

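Run:
```python
from h import *
m=camera_model("top");im=cv2.imread("pics/top0.png");hsv=cv2.cvtColor(im,cv2.COLOR_BGR2HSV)
clay=(hsv[...,1]>150)&(hsv[...,0]<13)&(hsv[...,2]>60)
P=[]
for k,z in [((187,209),73),((258,125),116),((310,122),116),((361,118),116)]:
    c=blob(clay[k[1]-22:k[1]+22,k[0]-22:k[0]+22].copy(),(22,22));c=cv2.convexHull(c);e=cv2.fitEllipse(c);u=np.array(e[0])+k-22
    p=cast(m,u,z);P.append(p);print(e[1],u,p, "px for 68mm",np.linalg.norm(proj(m,p+[0,34,0])-proj(m,p-[0,34,0])))
P=np.array(P);h=P[1:]
d=(h[2]-h[0])/2;print("spacing",np.linalg.norm(h[0]-h[1]),np.linalg.norm(h[2]-h[1]),"slot pred",h.mean(0)-2*d,"row dir deg",np.degrees(np.arctan2(-d[0],-d[1])))
g=(hsv[...,1]<40)&(hsv[...,2]>90)
c=blob(g[95:165,184:234].copy(),(25,35));print(cv2.minAreaRect(c))
# side check
ms=camera_model("side")
for p in P: print(proj(ms,p))
print(camera_model("wrist"))
```

```text
(31.256052017211914, 31.5670223236084) [186.58790207 207.91121864] [442.31800253 223.51625268  73.        ] px for 68mm 31.2125128368451
(28.71291160583496, 29.561859130859375) [258.2740593  125.46806717] [617.30905138  70.40839152 116.        ] px for 68mm 31.82693398155008
(28.3691463470459, 29.187427520751953) [309.17661476 122.13813591] [626.30620579 -38.32955398 116.        ] px for 68mm 31.816273854416263
(20.468584060668945, 27.14994239807129) [357.21861649 122.15180588] [ 627.83664    -140.99846428  116.        ] px for 68mm 31.839067847120283
spacing 109.10953019553673 102.68031637455955 slot pred [613.28971043 175.10031355 116.        ] row dir deg -2.850846711636017
((24.5, 35.0), (48.0, 49.0), 90.0)
[203.68054011 180.21714993]
[285.13023547 160.81318443]
[318.64563431 171.39915183]
[351.71652735 183.32186399]
{'K': array([[278.26193476,   0.        , 259.25515055],
       [  0.        , 278.26193476, 186.40740975],
       [  0.        ,   0.        ,   1.        ]]), 'xyz': array([183.7318626 , 601.16935068, 384.9540012 ]), 'rotation': array([-0.26119322,  0.00178363,  1.15638738])}
```

The pot centre is about (442, 223) and the slot about (609, 181). Two independent estimates of the slot agree: the hole ellipse, and the first herb rim plus 110 mm along the row. The rack yaw is about +4.7°. I'll set the jaws across the row and move above the pot.

>>> arm_command(
  steps=[
    [-24.2,31.5,7,0,0,61.6],
    [-24.2,31.5,7,0,0,61.6],
    [-24.2,31.5,7,0,0,61.6],
    [-24.2,31.5,7,0,0,61.6],
    [-24.2,31.5,7,0,0,61.6],
    [-24.2,31.5,7,0,0,61.6],
    [-24.2,31.5,7,0,0,61.6],
    [-24.2,31.5,7,0,0,61.6],
    [-24.2,31.5,7,0,0,61.6],
    [-24.2,31.5,7,0,0,61.6],
    [-24.2,31.5,7,0,0,61.6],
    [-24.2,31.5,7,0,0,61.6],
  ],
  jaw=9.5,
)

```text
t: 1.1
eef_pos: [443.0, 222.9, 334.3]
tcp_rot: [3.141, 0.001, 0.079]
ft_force: [0.3, 0.0, 0.6]
opening: 0.998
```

>>> arm_command(
  steps=[
    [0,0,0,0,0,0],
    [0,0,0,0,0,0],
    [0,0,0,0,0,0],
  ],
)

```text
t: 1.35
eef_pos: [441.9, 225.0, 334.9]
tcp_rot: [-3.141, -0.0, 0.084]
ft_force: [0.6, 0.5, 0.0]
opening: 0.999
```

```bash
cat > w.py <<'E'
from h import *
import sys
def look(name,show=None):
    s=state();m=camera_model("wrist");im=read_camera("wrist")[:,:,::-1].copy()
    cv2.imwrite(f"pics/{name}.png",im);print("tcp",s["eef_pos"].round(1),s["tcp_rot"].round(4),"F",s["ft_force"].round(2),"open",round(s["opening"],3),"t",s["t"])
    return s,m,im,cv2.cvtColor(im,cv2.COLOR_BGR2HSV)
def totool(s,d):
    return R.from_euler("xyz",s["tcp_rot"]).as_matrix().T@d
E
python3 - <<'E'
from w import *
s,m,im,hsv=look("w1")
clay=(hsv[...,1]>150)&(hsv[...,0]<13)&(hsv[...,2]>60)
near=proj(m,[442.3,223.5,73]);print(near)
c=cv2.convexHull(blob(clay,near));e=cv2.fitEllipse(c);print(e,cast(m,e[0],73))
E
```

```text
tcp [441.9 225.  334.9] [-3.1414e+00 -3.0000e-04  8.3700e-02] F [0.61 0.48 0.04] open 0.999 t 1.35
[260.87443059 195.89418938]
((260.90264892578125, 194.68466186523438), (74.00938415527344, 74.70931243896484), 98.9729995727539) [442.22841219 224.64831402  73.        ]
```

View pics/w1.png

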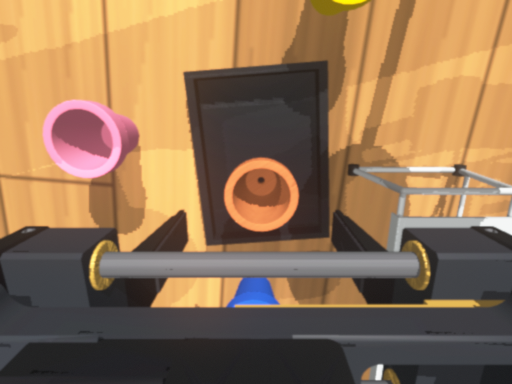

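The wrist view shows the rim centred at (261,195), which gives (442.2, 224.6). That matches the top view to about 1 mm, and the path down is clear. I'll descend so the fingertips sit about 12 mm below the rim top, then close.

>>> arm_command(
  steps=[
    [0,0,3,0,0,0],
    [0,0,5.5,0,0,0],
    [0,0,7,0,0,0],
    [0,0,8,0,0,0],
    [0,0,8.4,0,0,0],
    [0,0,8.4,0,0,0],
    [0,0,8.4,0,0,0],
    [0,0,8.4,0,0,0],
  ],
)

```text
t: 2.07
eef_pos: [442.5, 224.2, 251.6]
tcp_rot: [-3.141, -0.002, 0.082]
ft_force: [-0.7, 0.7, 0.1]
opening: 1.001
```

>>> arm_command(
  steps=[
    [0,0,0,0,0,0],
    [0,0,0,0,0,0],
    [0,0,0,0,0,0],
    [0,0,0,0,0,0],
    [0,0,0,0,0,0],
    [0,0,0,0,0,0],
    [0,0,0,0,0,0],
    [0,0,0,0,0,0],
    [0,0,0,0,0,0],
    [0,0,0,0,0,0],
    [0,0,0,0,0,0],
    [0,0,0,0,0,0],
  ],
  jaw=6.2,
)

```text
t: 3.07
eef_pos: [442.5, 224.1, 250.9]
tcp_rot: [-3.141, -0.001, 0.082]
ft_force: [2.3, 0.1, 5.0]
opening: 0.709
```

>>> arm_command(
  steps=[
    [0,0,-0.5,0,0,0],
    [0,0,-2,0,0,0],
    [0,0,-4,0,0,0],
    [0,0,-6.5,0,0,0],
    [0,0,-9,0,0,0],
    [0,0,-11.5,0,0,0],
    [0,0,-13.5,0,0,0],
    [0,0,-14.5,0,0,0],
    [0,0,-15,0,0,0],
    [0,0,-15,0,0,0],
    [0,0,-15,0,0,0],
    [0,0,-15,0,0,0],
  ],
  jaw=5,
)

```text
t: 4.07
eef_pos: [442.2, 224.0, 399.7]
tcp_rot: [3.141, 0.002, 0.082]
ft_force: [-1.2, 0.1, -2.4]
opening: 0.708
```

Run:
```python
from w import *
s,m,im,hsv=look("w2")
clay=(hsv[...,1]>150)&(hsv[...,0]<13)&(hsv[...,2]>60)
zt=s["eef_pos"][2]-178
near=proj(m,[*s["eef_pos"][:2],zt]);print(near)
c=cv2.convexHull(blob(clay,near));e=cv2.fitEllipse(c);print(e,cast(m,e[0],zt))
d=np.array([609.2,180.7,s["eef_pos"][2]])-s["eef_pos"];print("to slot, tool cm",totool(s,d)/10)
```

```text
tcp [442.2 224.  399.7] [3.1412e+00 1.9000e-03 8.1900e-02] F [-1.24  0.09 -2.41] open 0.708 t 4.0667
[261.68533358 232.95957393]
((259.1382751464844, 230.8338623046875), (107.79360961914062, 109.2626724243164), 79.03331756591797) [440.55526813 225.26364661 221.7458509 ]
to slot, tool cm [16.28594396  5.67899211 -0.02817922]
```

View pics/w2.png

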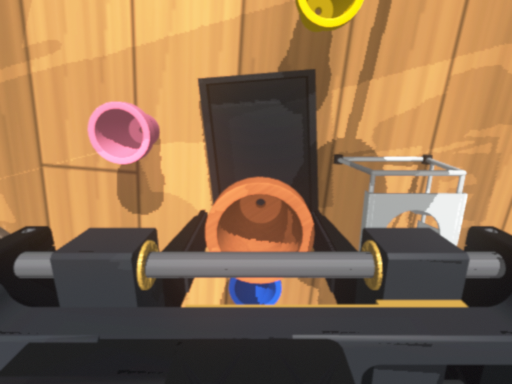

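The pot is held level with its rim at (259,231). The slot hole is partly hidden at bottom right, about (415,225). I'll shift sideways for one clear look at the hole.

>>> arm_command(
  steps=[
    [0.8,1.5,0,0,0,0],
    [2,3.5,0,0,0,0],
    [3.2,5.5,0,0,0,0],
    [4.3,7.5,0,0,0,0],
    [5.1,8.8,0,0,0,0],
    [5.1,8.8,0,0,0,0],
    [5.1,8.8,0,0,0,0],
    [5.1,8.8,0,0,0,0],
    [5.1,8.8,0,0,0,0],
  ],
)

```text
t: 4.87
eef_pos: [500.0, 141.2, 400.5]
tcp_rot: [-3.141, 0.001, 0.083]
ft_force: [-0.9, 0.8, -1.6]
opening: 0.712
```

Run:
```python
from w import *
s,m,im,hsv=look("w3")
print(proj(m,[609.2,180.7,100]))
print([proj(m,[609.2+49*a,180.7+49*b,100]).round(0) for a in(-1,1) for b in(-1,1)])
```

```text
tcp [500.  141.2 400.5] [-3.1415e+00  7.0000e-04  8.2700e-02] F [-0.89  0.83 -1.64] open 0.712 t 4.8667
[371.22356467 154.65017082]
[array([317., 197.]), array([330., 100.]), array([408., 204.]), array([430., 109.])]
```

View pics/w3.png

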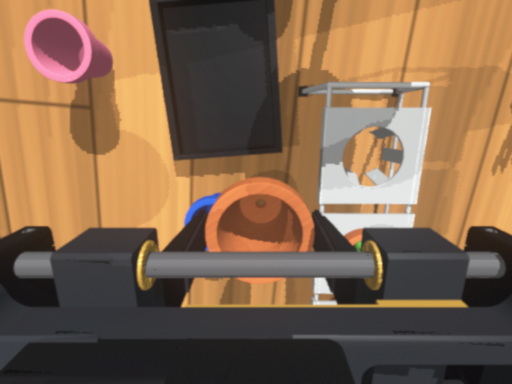

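Run:
```python
from w import *
s=state();m=camera_model("wrist");im=cv2.imread("pics/w3.png");hsv=cv2.cvtColor(im,cv2.COLOR_BGR2HSV)
print(hsv[155,315:430:3,2].tolist());print(hsv[120,370].tolist())
for vt in (185,195):
    pl=((hsv[...,1]<40)&(hsv[...,2]>vt))
    win=np.zeros_like(pl);win[118:196,332:415]=1
    c=blob((~pl)&win,(373,155));h=cv2.convexHull(c)
    e=cv2.fitEllipse(h);p=cast(m,e[0],100);print(vt,cv2.boundingRect(c),e,p, "edges",[cast(m,q,100).round(1) for q in cv2.boxPoints(e)])
pl=((hsv[...,1]<50)&(hsv[...,2]>150)).astype(np.uint8);pl[:104]=0;pl[209:]=0;pl[:,:315]=0;pl[:,436:]=0
pl=cv2.morphologyEx(pl,cv2.MORPH_OPEN,np.ones((5,5)))
c=blob(pl,(375,155));q=cv2.approxPolyDP(cv2.convexHull(c),6,True).reshape(-1,2);w=np.array([cast(m,t,100) for t in q]);print(q.tolist(),w.round(1).tolist(),w.mean(0))
```

```text
[150, 148, 95, 136, 136, 137, 137, 138, 138, 139, 151, 150, 154, 219, 228, 226, 224, 213, 164, 193, 229, 206, 128, 105, 104, 105, 105, 106, 105, 117, 210, 213, 213, 213, 224, 214, 207, 187, 178]
[50, 5, 165]
185 (332, 118, 72, 69) ((364.94482421875, 143.9493865966797), (73.42668151855469, 86.725830078125), 149.69204711914062) [601.06748594 190.89621204 100.        ] edges [array([600.8, 244.3, 100. ]), array([659.1, 176.4, 100. ]), array([601.3, 131.7, 100. ]), array([545. , 204.9, 100. ])]
195 (332, 118, 73, 69) ((365.04718017578125, 144.1567840576172), (73.98063659667969, 86.18315887451172), 146.7227020263672) [601.20736613 190.6996593  100.        ] edges [array([598.5, 244.2, 100. ]), array([659.5, 179.5, 100. ]), array([604.2, 131.3, 100. ]), array([544.5, 201.6, 100. ])]
[[430, 108], [416, 203], [319, 203], [326, 108]] [[657.8, 230.5, 100.0], [666.4, 133.6, 100.0], [563.6, 125.1, 100.0], [557.1, 222.2, 100.0]] [611.22723035 177.85261326 100.        ]
```

Run:
```python
from w import *
m=camera_model("wrist");im=cv2.imread("pics/w3.png");hsv=cv2.cvtColor(im,cv2.COLOR_BGR2HSV)
g=cv2.GaussianBlur(im,(3,3),0);ed=cv2.Canny(g,25,70)
# radial outermost edge near expected hole radius
pts=[]
c0=np.array([373.5,155.5])
M=proj(m,[609.2+31,180.7,100])-proj(m,[609.2,180.7,100]);r=np.linalg.norm(M);print("r",r)
for a in np.arange(0,360,4):
    u=np.array([np.cos(np.radians(a)),np.sin(np.radians(a))])
    for k in np.arange(r+5,r-6,-.5):
        q=c0+k*u
        if ed[int(round(q[1])),int(round(q[0]))]: pts.append(q);break
pts=np.array(pts);W=np.array([cast(m,p,100)[:2] for p in pts])
for _ in range(4):
    A=np.c_[2*W,np.ones(len(W))];s=np.linalg.lstsq(A,(W**2).sum(1),rcond=None)[0];R0=np.sqrt(s[2]+s[:2]@s[:2])
    res=np.linalg.norm(W-s[:2],axis=1)-R0;k=np.abs(res)<max(1.5,1.5*res.std());print(len(W),s[:2],R0,res.std());W=W[k]
v=cv2.resize(im[90:215,300:440],None,fx=5,fy=4.8,interpolation=cv2.INTER_CUBIC)
for w in W:
    q=proj(m,[*w,100])-[300,90];cv2.circle(v,(int(q[0]*5+2),int(q[1]*4.8+2)),3,(0,0,255),-1)
cv2.imwrite("pics/h1.png",v)
```

```text
r 30.222438044156213
88 [611.26140075 179.85041124] 31.14814076123907 1.9399347005759446
77 [611.25761233 178.9899906 ] 31.156887223119288 0.9875554365623588
67 [611.18743254 178.67921031] 31.050984221477183 0.5149541287971184
67 [611.18743254 178.67921031] 31.050984221477183 0.5149541287971184
```

View pics/h1.png

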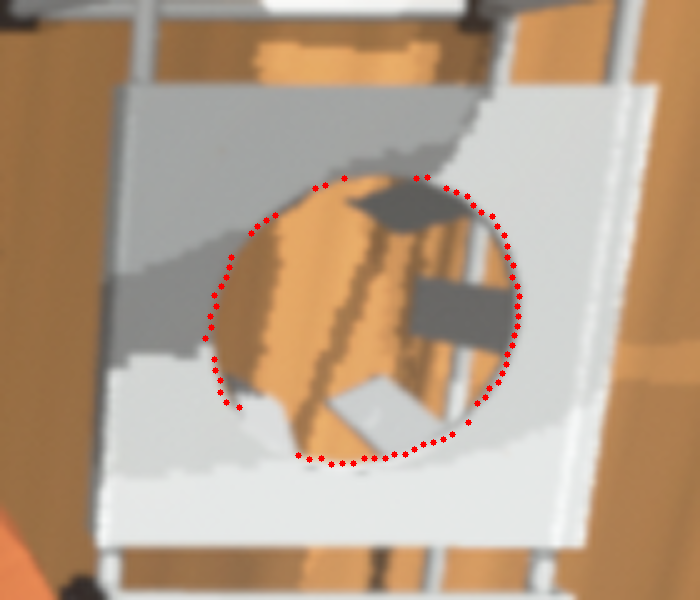

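The hole fit is clean: R = 31.05 mm against a true 31, centred at (611.2, 178.7). The top view puts it within 2–3 mm of that. I'll move the pot above the slot.

>>> arm_command(
  steps=[
    [1.5,-0.8,0,0,0,0],
    [4,-1.5,0,0,0,0],
    [6.5,-2.1,0,0,0,0],
    [9,-2.5,0,0,0,0],
    [10.7,-2.8,0,0,0,0],
    [11.4,-2.8,0,0,0,0],
    [11.4,-2.8,0,0,0,0],
    [11.4,-2.8,0,0,0,0],
    [11.4,-2.8,0,0,0,0],
    [11.4,-2.8,0,0,0,0],
    [11.4,-2.8,0,0,0,0],
  ],
)

```text
t: 5.83
eef_pos: [611.1, 177.7, 401.1]
tcp_rot: [-3.142, -0.0, 0.082]
ft_force: [0.4, -0.1, -2.4]
opening: 0.711
```

Run:
```python
from w import *
s,m,im,hsv=look("w4")
zt=s["eef_pos"][2]-178
clay=(hsv[...,1]>150)&(hsv[...,0]<13)&(hsv[...,2]>60)
near=proj(m,[*s["eef_pos"][:2],zt])
c=cv2.convexHull(blob(clay,near));e=cv2.fitEllipse(c);print("wrist pot",e,cast(m,e[0],zt))
n=[]
for i in range(8): n.append(state()["ft_force"]);read_camera("side") if i<3 else 0
print(np.mean(n[:4],0))
m=camera_model("top");t=read_camera("top")[:,:,::-1];cv2.imwrite("pics/t4.png",t)
v=np.hstack([im[60:300,100:420],t[60:180:,150:270].repeat(2,0).repeat(2,1)]);cv2.imwrite("pics/v4.png",v)
print("expected slot/top px",proj(m,[611.2,178.7,100]))
```

```text
tcp [611.1 177.7 401.1] [-3.1415e+00 -3.0000e-04  8.2000e-02] F [ 0.41 -0.14 -2.37] open 0.711 t 5.8333
wrist pot ((258.89056396484375, 232.3323211669922), (108.25353240966797, 109.99852752685547), 9.697977066040039) [609.76067211 178.03867718 223.13697298]
[-0.04299687  0.16058665 -1.4844921 ]
expected slot/top px [208.24952371 129.52551128]
```

View pics/v4.png

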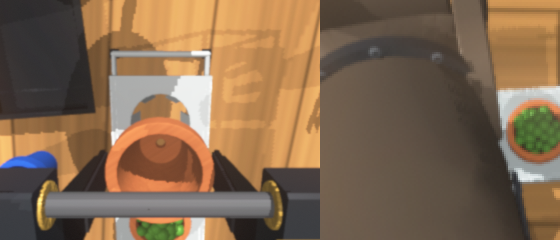

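In the same wrist view the pot is at (609.8, 178.0) and the hole at (611.2, 178.7). I'll shift about 1 mm in x and lower to just above first tongue contact.

>>> arm_command(
  steps=[
    [0.1,0,1,0,0,0],
    [0.1,-0.05,3,0,0,0],
    [0.1,-0.05,5,0,0,0],
    [0.1,-0.05,6.5,0,0,0],
    [0.1,-0.05,7.3,0,0,0],
    [0.1,-0.05,7.6,0,0,0],
    [0.1,-0.05,7.6,0,0,0],
    [0.1,-0.05,7.6,0,0,0],
    [0.1,-0.05,7.6,0,0,0],
    [0.1,-0.05,7.6,0,0,0],
  ],
)

```text
t: 6.92
eef_pos: [612.8, 178.3, 325.6]
tcp_rot: [-3.141, -0.001, 0.082]
ft_force: [-0.1, 0.0, -1.9]
opening: 0.709
```

>>> arm_command(
  steps=[
    [0,0,0.2,0,0,0],
    [0,0,0.4,0,0,0],
    [0,0,0.6,0,0,0],
    [0,0,0.8,0,0,0],
    [0,0,1.0,0,0,0],
    [0,0,1.2,0,0,0],
    [0,0,1.3,0,0,0],
    [0,0,1.3,0,0,0],
    [0,0,1.3,0,0,0],
  ],
)

```text
t: 7.67
eef_pos: [612.6, 178.3, 311.6]
tcp_rot: [-3.142, 0.001, 0.082]
ft_force: [-2.3, 0.8, -1.7]
opening: 0.712
```

>>> arm_command(
  steps=[
    [0,0,0.1,0,0,0],
    [0,0,0.2,0,0,0],
    [0,0,0.3,0,0,0],
    [0,0,0.4,0,0,0],
    [0,0,0.5,0,0,0],
    [0,0,0.6,0,0,0],
    [0,0,0.6,0,0,0],
    [0,0,0.6,0,0,0],
    [0,0,0.6,0,0,0],
  ],
)

```text
t: 8.42
eef_pos: [612.7, 178.3, 305.8]
tcp_rot: [-3.142, 0.0, 0.082]
ft_force: [-3.0, 1.5, 1.7]
opening: 0.712
```

Run:
```python
from w import *
F=[]
for i in range(5): F.append(state()["ft_force"]);read_camera("side")
print(np.mean(F,0),np.std(F,0),state()["eef_pos"],state()["moment"])
```

```text
[-3.69949808  0.98519045  1.52514732] [0.47783482 0.46048448 0.42075783] [612.67323215 178.28964316 305.73764467] [0.1899608  0.78474319 0.00134526]
```

The tongues push −3.7 N in x, so the pot sits slightly too far in +x. I'll step back 1 mm and check again.

>>> arm_command(
  steps=[
    [-0.1,-0.03,0,0,0,0],
    [-0.1,-0.03,0,0,0,0],
    [-0.1,-0.03,0,0,0,0],
  ],
)

```text
t: 8.92
eef_pos: [611.9, 178.5, 305.8]
tcp_rot: [-3.142, -0.001, 0.082]
ft_force: [-0.7, 0.7, -0.6]
opening: 0.707
```

```bash
cat > f.py <<'E'
from w import *
F=[]
for i in range(6): F.append(state()["ft_force"]);read_camera("side")
s=state();print(np.mean(F,0).round(2),np.std(F,0).round(2),s["eef_pos"].round(2),s["moment"].round(2),s["tcp_rot"].round(4),s["t"])
E
python3 f.py
```

```text
[-0.19  0.8   0.06] [0.57 0.12 0.52] [611.82 178.51 305.8 ] [ 0.09 -0.15  0.  ] [-3.1415e+00 -6.0000e-04  8.1800e-02] 9.2167
```

Centred: lateral force is now under 1 N. I'll press on slowly.

>>> arm_command(
  steps=[
    [0,-0.02,0.1,0,0,0],
    [0,-0.02,0.2,0,0,0],
    [0,-0.02,0.3,0,0,0],
    [0,-0.02,0.4,0,0,0],
    [0,-0.02,0.5,0,0,0],
    [0,-0.02,0.6,0,0,0],
    [0,-0.02,0.6,0,0,0],
    [0,-0.02,0.6,0,0,0],
  ],
)

```text
t: 9.88
eef_pos: [611.7, 178.8, 299.9]
tcp_rot: [-3.141, -0.0, 0.082]
ft_force: [-0.1, 1.9, 3.2]
opening: 0.71
```

```bash
python3 f.py
```

```text
[-0.17  1.15  3.67] [0.53 0.87 0.39] [611.71 178.73 299.84] [ 0.1  -0.03 -0.03] [-3.1415e+00 -3.0000e-04  8.1900e-02] 10.1833
```

>>> arm_command(
  steps=[
    [0,-0.02,0.1,0,0,0],
    [0,-0.02,0.2,0,0,0],
    [0,-0.02,0.3,0,0,0],
    [0,-0.02,0.4,0,0,0],
    [0,-0.02,0.4,0,0,0],
    [0,-0.02,0.4,0,0,0],
  ],
)

```text
t: 10.68
eef_pos: [611.7, 178.9, 295.9]
tcp_rot: [-3.142, -0.0, 0.082]
ft_force: [0.7, 0.7, 6.7]
opening: 0.712
```

```bash
python3 f.py
```

```text
[-0.61  0.38  6.82] [0.87 0.31 0.27] [611.63 178.93 295.94] [ 0.09  0.26 -0.05] [-3.1415e+00 -2.0000e-04  8.1900e-02] 10.9833
```

>>> arm_command(
  steps=[
    [0,0,0.07,0,0,0],
    [0,0,0.14,0,0,0],
    [0,0,0.2,0,0,0],
    [0,0,0.2,0,0,0],
    [0,0,0.2,0,0,0],
  ],
)

```text
t: 11.4
eef_pos: [611.7, 178.9, 294.0]
tcp_rot: [-3.141, -0.0, 0.082]
ft_force: [-1.5, 1.7, 7.6]
opening: 0.709
```

```bash
python3 f.py
```

```text
[-1.42  0.67  7.73] [0.33 0.5  0.2 ] [611.63 178.96 294.08] [0.07 0.27 0.02] [-3.1415e+00 -4.0000e-04  8.1900e-02] 11.7
```

>>> arm_command(
  steps=[
    [0,0,0.07,0,0,0],
    [0,0,0.14,0,0,0],
    [0,0,0.2,0,0,0],
    [0,0,0.2,0,0,0],
    [0,0,0.2,0,0,0],
  ],
)

```text
t: 12.12
eef_pos: [611.7, 179.0, 292.2]
tcp_rot: [-3.141, -0.0, 0.082]
ft_force: [-0.4, 0.7, 9.4]
opening: 0.708
```

```bash
python3 f.py
```

```text
[-1.09  0.81  8.79] [0.42 0.48 0.38] [611.66 178.96 292.2 ] [ 0.08  0.25 -0.01] [-3.1415e+00 -6.0000e-04  8.1900e-02] 12.4167
```

>>> arm_command(
  steps=[
    [0,0,0.07,0,0,0],
    [0,0,0.14,0,0,0],
    [0,0,0.2,0,0,0],
    [0,0,0.2,0,0,0],
    [0,0,0.2,0,0,0],
  ],
)

```text
t: 12.83
eef_pos: [611.7, 179.0, 290.3]
tcp_rot: [-3.141, -0.001, 0.082]
ft_force: [-1.6, 1.3, 10.2]
opening: 0.711
```

```bash
python3 f.py
```

```text
[-1.38  0.96  9.85] [0.23 0.38 0.54] [611.67 178.97 290.36] [ 0.01  0.32 -0.05] [-3.1414e+00 -8.0000e-04  8.1900e-02] 13.1333
```

>>> arm_command(
  steps=[
    [0,0,0.07,0,0,0],
    [0,0,0.14,0,0,0],
    [0,0,0.2,0,0,0],
    [0,0,0.2,0,0,0],
    [0,0,0.2,0,0,0],
  ],
)

```text
t: 13.55
eef_pos: [611.7, 179.0, 288.5]
tcp_rot: [-3.141, -0.001, 0.082]
ft_force: [-2.4, 1.2, 11.8]
opening: 0.71
```

```bash
python3 f.py
```

```text
[-1.85  1.15 10.92] [0.7  0.27 0.45] [611.68 178.98 288.47] [ 0.05  0.44 -0.  ] [-3.1414e+00 -9.0000e-04  8.1900e-02] 13.85
```

The slope is soft, about 0.55 N/mm. I'll check for slip in the grip and the rim-to-plate gap with the side and wrist views.

Run:
```python
from w import *
s,m,im,hsv=look("w5")
clay=(hsv[...,1]>150)&(hsv[...,0]<13)&(hsv[...,2]>60)
zt=s["eef_pos"][2]-178
c=cv2.convexHull(blob(clay,proj(m,[*s["eef_pos"][:2],zt])));print("wrist",cv2.fitEllipse(c))
sd=read_camera("side")[:,:,::-1].copy();cv2.imwrite("pics/s5.png",sd);ms=camera_model("side")
print(proj(ms,[611,179,100]),proj(ms,[611,179,116]))
a=cv2.resize(sd[120:210,205:345],None,fx=4,fy=4,interpolation=cv2.INTER_CUBIC)
b=cv2.resize(im[100:300,150:430],None,fx=2,fy=1.2)
cv2.imwrite("pics/v5.png",np.vstack([a,b]))
```

```text
tcp [611.7 179.  288.5] [-3.1414e+00 -9.0000e-04  8.1900e-02] F [-2.4   1.22 10.46] open 0.705 t 13.85
wrist ((259.1710510253906, 230.9954071044922), (100.04389953613281, 108.8443832397461), 76.54312896728516)
[255.10571871 155.67791571] [255.01129242 150.80338473]
```

View pics/v5.png

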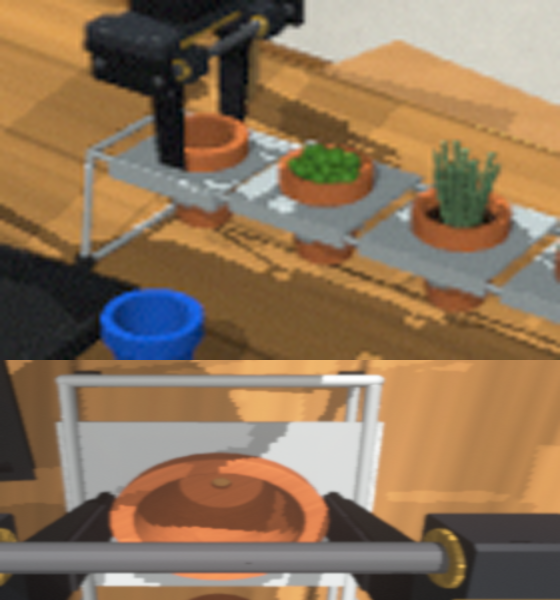

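The rim is close to the plate and the plate has visibly sagged. I'll measure the sag from the plate's far edge in the wrist view.

```bash
cat > sag.py <<'E'
from w import *
def sag(m,im):
    hsv=cv2.cvtColor(im,cv2.COLOR_BGR2HSV);pl=(hsv[...,1]<60)
    # rows just under far edge: extents of grey
    col=range(195,325);top=[]
    for x in col:
        g=np.where(pl[135:200,x])[0]
        k=[i for i in g if pl[135+i:135+i+8,x].all()]
        if k: top.append((x,135+k[0]))
    top=np.array(top);c=np.polyfit(top[:,0],top[:,1],1)
    for _ in range(3):
        r=np.abs(top[:,1]-np.polyval(c,top[:,0]));top=top[r<max(1.2,r.std())];c=np.polyfit(top[:,0],top[:,1],1)
    y0=np.polyval(c,260)-.5;ends=[]
    for off in (3,5,7,9):
        y=int(round(y0+off));row=pl[y];L=259
        while row[L-1]:L-=1
        Rr=260
        while row[Rr+1]:Rr+=1
        ends.append((L-.5,Rr+.5,y))
    print("edge row",y0,"slope",c[0],ends)
    uL=[ends[0][0],y0];uR=[ends[0][1],y0+c[0]*0]
    for z in range(84,104,2):
        a,b=cast(m,uL,z),cast(m,uR,z);print(z,np.linalg.norm(a-b).round(1),((a+b)/2).round(1))
E
python3 - <<'E'
from sag import *
sag(camera_model("wrist"),cv2.imread("pics/w5.png"))
E
```

```text
edge row 150.92406667734852 slope 0.006669451565647558 [(177.5, 341.5, 154), (177.5, 341.5, 156), (177.5, 340.5, 158), (177.5, 340.5, 160)]
84 109.3 [607.  226.1  84. ]
86 108.1 [607.  226.3  86. ]
88 106.9 [607.  226.6  88. ]
90 105.7 [607.  226.9  90. ]
92 104.6 [606.9 227.1  92. ]
94 103.4 [606.9 227.4  94. ]
96 102.2 [606.9 227.7  96. ]
98 101.0 [606.9 228.   98. ]
100 99.8 [606.8 228.2 100. ]
102 98.7 [606.8 228.5 102. ]
```

The sag estimate (plate at about 95–98) suggests the pot is nearly home. The force slope hasn't stiffened yet, so I'll keep going in small steps and watch for the knee.

>>> arm_command(
  steps=[
    [0,0,0.07,0,0,0],
    [0,0,0.14,0,0,0],
    [0,0,0.2,0,0,0],
    [0,0,0.2,0,0,0],
    [0,0,0.2,0,0,0],
  ],
)

```text
t: 14.37
eef_pos: [611.7, 179.0, 286.8]
tcp_rot: [-3.141, -0.001, 0.082]
ft_force: [-1.9, 1.0, 13.9]
opening: 0.711
```

```bash
python3 f.py
```

```text
[-2.35  0.93 14.06] [0.48 0.5  0.15] [611.67 179.02 286.81] [ 0.12  0.56 -0.  ] [-3.1413e+00 -1.2000e-03  8.1900e-02] 14.6667
```

>>> arm_command(
  steps=[
    [0,0,0.07,0,0,0],
    [0,0,0.14,0,0,0],
    [0,0,0.2,0,0,0],
    [0,0,0.2,0,0,0],
    [0,0,0.2,0,0,0],
  ],
)

```text
t: 15.08
eef_pos: [611.7, 179.0, 285.1]
tcp_rot: [-3.141, -0.001, 0.082]
ft_force: [-2.9, 1.0, 16.8]
opening: 0.712
```

```bash
python3 f.py
```

```text
[-3.46  0.87 17.31] [0.35 0.23 0.31] [611.65 179.04 285.16] [0.08 0.91 0.01] [-3.1413e+00 -1.4000e-03  8.2000e-02] 15.3833
```

The slope has stiffened to about 1.9 N/mm at a push of about 19 N, so the rim is on the plate. The plate must not spring back with the pot free, so I'll ease up slowly while still holding until the force is near zero, then release.

>>> arm_command(
  steps=[
    [0,0,-0.07,0,0,0],
    [0,0,-0.14,0,0,0],
    [0,0,-0.21,0,0,0],
    [0,0,-0.28,0,0,0],
    [0,0,-0.35,0,0,0],
    [0,0,-0.42,0,0,0],
    [0,0,-0.49,0,0,0],
    [0,0,-0.56,0,0,0],
    [0,0,-0.63,0,0,0],
    [0,0,-0.7,0,0,0],
    [0,0,-0.7,0,0,0],
    [0,0,-0.7,0,0,0],
  ],
)

```text
t: 16.38
eef_pos: [611.7, 179.0, 291.0]
tcp_rot: [-3.141, -0.001, 0.082]
ft_force: [1.4, 0.4, 5.7]
opening: 0.711
```

```bash
python3 f.py
```

```text
[0.61 1.47 5.57] [0.4  0.53 0.15] [611.74 179.   290.92] [ 0.25  0.14 -0.  ] [-3.1414e+00 -6.0000e-04  8.1900e-02] 16.6833
```

>>> arm_command(
  steps=[
    [0,0,-0.07,0,0,0],
    [0,0,-0.14,0,0,0],
    [0,0,-0.21,0,0,0],
    [0,0,-0.27,0,0,0],
    [0,0,-0.27,0,0,0],
    [0,0,-0.27,0,0,0],
  ],
)

```text
t: 17.18
eef_pos: [611.7, 179.0, 293.3]
tcp_rot: [-3.141, -0.0, 0.082]
ft_force: [3.0, 2.8, 1.0]
opening: 0.712
```

```bash
python3 f.py
```

```text
[2.74 3.04 0.94] [0.65 0.38 0.68] [611.74 178.96 293.43] [ 0.47 -0.49 -0.03] [-3.1415e+00 -3.0000e-04  8.1900e-02] 17.4833
```

Vertical force is near zero. I'll relieve the lateral force (+2.7, +3.0 N), then open the jaws.

>>> arm_command(
  steps=[
    [0.06,-0.07,-0.04,0,0,0],
    [0.06,-0.07,-0.04,0,0,0],
    [0.06,-0.07,-0.04,0,0,0],
  ],
)

```text
t: 17.73
eef_pos: [612.0, 179.4, 293.6]
tcp_rot: [3.141, 0.001, 0.082]
ft_force: [0.6, -1.6, 0.1]
opening: 0.715
```

```bash
python3 f.py
```

```text
[-0.2  -2.18  0.63] [0.43 0.57 0.42] [612.04 179.49 293.69] [-0.61  0.25 -0.04] [3.1413e+00 9.0000e-04 8.1900e-02] 18.0333
```

>>> arm_command(
  steps=[
    [0,0.03,0,0,0,0],
    [0,0.03,0,0,0,0],
    [0,0.03,0,0,0,0],
  ],
)

```text
t: 18.28
eef_pos: [612.1, 179.3, 293.7]
tcp_rot: [3.142, 0.001, 0.082]
ft_force: [-1.5, -2.6, 1.2]
opening: 0.706
```

>>> arm_command(
  steps=[
    [0,0,0,0,0,0],
    [0,0,0,0,0,0],
    [0,0,0,0,0,0],
    [0,0,0,0,0,0],
    [0,0,0,0,0,0],
    [0,0,0,0,0,0],
    [0,0,0,0,0,0],
    [0,0,0,0,0,0],
  ],
  jaw=9.5,
)

```text
t: 18.95
eef_pos: [612.2, 179.4, 293.8]
tcp_rot: [-3.141, -0.0, 0.082]
ft_force: [-0.2, -0.8, 0.2]
opening: 0.999
```

```bash
python3 f.py
```

```text
[-0.05 -0.02  0.48] [0.44 0.44 0.4 ] [612.21 179.37 293.84] [-0.14  0.01 -0.03] [-3.1415 -0.      0.0819] 19.25
```

Released with no residual force. I'll rise and look.

>>> arm_command(
  steps=[
    [0,0,-0.5,0,0,0],
    [0,0,-1.5,0,0,0],
    [0,0,-3,0,0,0],
    [0,0,-5,0,0,0],
    [0,0.5,-7.5,0,0,0],
    [0,2,-10,0,0,0],
    [0,3.5,-12,0,0,0],
    [0,4,-12,0,0,0],
    [0,4,-12,0,0,0],
    [0,4,-12,0,0,0],
    [0,4,-12,0,0,0],
  ],
)

```text
t: 20.17
eef_pos: [615.3, 139.9, 412.9]
tcp_rot: [-3.141, 0.002, 0.082]
ft_force: [-0.4, 0.8, 0.1]
opening: 0.998
```

Run:
```python
from w import *
s,m,im,hsv=look("w6")
clay=(hsv[...,1]>150)&(hsv[...,0]<13)&(hsv[...,2]>60)
c=cv2.convexHull(blob(clay,proj(m,[611.5,179,116])));e=cv2.fitEllipse(c)
a=proj(m,[611.5-34,179,116]);b=proj(m,[611.5+34,179,116]);print(e,cast(m,e[0],116),"68mm px at 116",np.linalg.norm(a-b))
sd=read_camera("side")[:,:,::-1].copy();cv2.imwrite("pics/s6.png",sd)
a=cv2.resize(sd[120:210,205:345],None,fx=4,fy=4,interpolation=cv2.INTER_CUBIC)
v=cv2.resize(im[70:240,160:400],(560,360));cv2.imwrite("pics/v6.png",np.vstack([a,v[:240]]))
cv2.imwrite("pics/v6.png",np.vstack([a,cv2.resize(im[70:240,160:400],(560,240))]))
```

```text
tcp [615.3 139.9 412.9] [-3.1414e+00  1.6000e-03  8.2100e-02] F [-0.43  0.8   0.06] open 0.998 t 20.1667
((259.37127685546875, 146.2998046875), (65.21891021728516, 65.8382339477539), 175.9592742919922) [610.47742763 178.95683684 116.        ] 68mm px at 116 68.36479213359713
```

View pics/v6.png

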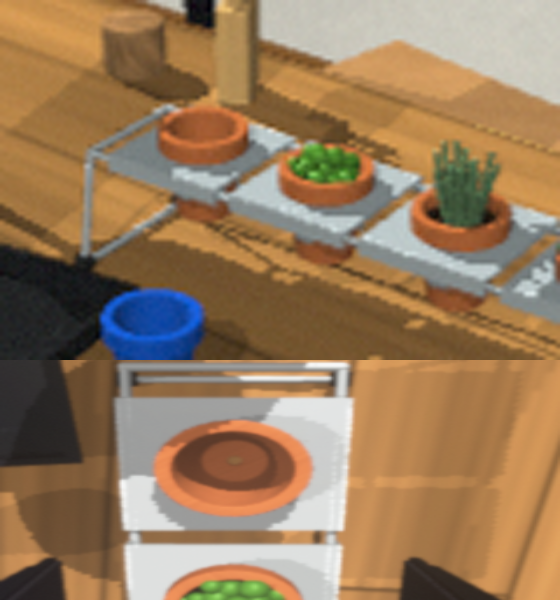

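The rim centre is at (610.5, 179.0), within 1 mm of the measured hole centre, with the rim on the plate like its neighbours. One numeric tilt check (drain hole against rim) and a check that the herb pots haven't moved, then I hand in.

Run:
```python
from w import *
m=camera_model("wrist");im=cv2.imread("pics/w6.png")
g=cv2.GaussianBlur(im[...,2],(3,3),0).astype(float)
b=proj(m,[610.5,179,50]);print("pred hole px",b)
x,y=np.round(b).astype(int);w=g[y-7:y+8,x-7:x+8];med=np.median(w)
wt=np.clip(med-w-8,0,None) if (med-w.min())>(w.max()-med) else np.clip(w-med-8,0,None)
yy,xx=np.mgrid[y-7:y+8,x-7:x+8];u=[(xx*wt).sum()/wt.sum(),(yy*wt).sum()/wt.sum()]
for z in (46,50):
    p=cast(m,u,z);d=p[:2]-[610.5,179];print(u,p.round(1),"tilt rad",np.linalg.norm(d)/(116-z))
a,c=cv2.imread("pics/side0.png"),cv2.imread("pics/s6.png")
for n,r in dict(herbs=(slice(140,200),slice(272,375)),cloche=(slice(230,295),slice(328,378))).items():
    print(n,"mean diff",cv2.absdiff(a[r],c[r]).mean(), "shift",cv2.phaseCorrelate(*[cv2.cvtColor(q[r],6).astype(np.float32) for q in(a,c)])[0])
print(state()["t"],state()["ft_force"].round(1))
```

```text
pred hole px [259.42771354 139.89429019]
[np.float64(nan), np.float64(nan)] [nan nan nan] tilt rad nan
[np.float64(nan), np.float64(nan)] [nan nan nan] tilt rad nan
herbs mean diff 9.342826321467099 shift (-0.020800514952185267, -0.14292514613715923)
cloche mean diff 8.01548717948718 shift (0.019840674269786973, 0.16033396103699005)
20.2667 [-0.3 -0.1  1.2]<stdin>:7: RuntimeWarning: invalid value encountered in scalar divide
```

Run:
```python
from w import *
m=camera_model("wrist");im=cv2.imread("pics/w6.png");hsv=cv2.cvtColor(im,cv2.COLOR_BGR2HSV)
print(im[134:147,252:270,2]);print(hsv[134:147,252:270,1])
# inner floor ring & rim mouth for each: use sat mask of drain hole
s=hsv[134:147,252:270,1].astype(float);w=np.clip(np.median(s)-s-6,0,None);yy,xx=np.mgrid[134:147,252:270]
u=[(xx*w).sum()/w.sum(),(yy*w).sum()/w.sum()]
for z in (46,51): p=cast(m,u,z);d=p[:2]-[610.5,179];print(u,p.round(1),d,np.linalg.norm(d)/(116-z))
```

```text
[[139 139 140 141 140 140 140 140 140 141 142 144 143 144 144 145 146 145]
 [139 140 141 140 140 139 140 140 142 144 143 143 143 145 145 145 145 144]
 [140 141 140 140 140 140 141 143 142 143 142 143 144 145 145 145 145 144]
 [140 140 139 140 140 140 140 140 139 139 141 144 145 145 144 144 144 145]
 [140 140 141 141 142 140 136 137 135 136 139 143 144 144 144 144 144 145]
 [140 141 142 143 141 138 134 137 139 140 141 142 142 144 145 145 145 144]
 [141 143 143 143 140 136 136 139 141 142 143 141 140 143 144 144 143 144]
 [142 143 144 142 138 133 136 139 141 142 142 140 140 143 144 143 143 144]
 [143 143 143 143 140 133 134 137 141 141 138 137 140 143 143 143 145 147]
 [143 144 144 144 143 136 130 132 136 134 131 133 140 142 144 146 147 147]
 [144 145 145 145 144 142 134 130 130 130 133 139 143 145 146 147 147 146]
 [145 145 144 144 144 144 142 141 140 139 141 144 146 147 147 147 147 147]
 [145 144 143 144 145 146 145 144 144 144 144 146 147 147 147 146 147 147]]
[[154 156 153 154 155 155 155 153 153 154 154 152 153 154 156 155 155 153]
 [154 155 156 157 155 156 155 155 154 154 153 155
[... 414 characters left out ...]
 154 152 144 139 136 139 138 140 142 149 153 152 155 153 154]
 [153 153 155 153 153 146 137 140 137 139 140 143 153 153 153 155 155 153]
 [153 154 156 156 155 150 145 137 139 141 144 148 155 154 154 155 154 154]
 [156 155 155 155 154 153 150 147 145 147 150 154 155 155 154 154 154 154]
 [155 155 154 156 156 156 156 154 153 154 156 154 154 154 153 154 154 153]
 [155 156 155 156 155 155 155 154 154 156 154 155 153 153 154 154 154 153]]
[np.float64(260.04135338345867), np.float64(140.81203007518798)] [611.4 177.6  46. ] [ 0.87389847 -1.44737773] 0.024153424658264915
[np.float64(260.04135338345867), np.float64(140.81203007518798)] [611.3 178.1  51. ] [ 0.83166891 -0.94853573] 0.01940775912844422
```

```bash
python3 -c "
from cell import *
print(state()['t'],job_done())"
```

```text
the job is handed in; nothing more can be done
20.2667 None
```

The clay pot is in the free slot, the leftmost one, pressed home and released. I handed the job in at t = 20.3 s with the gripper raised well clear of everything.

**What I did:** I gripped the pot by its rim, centred it in the tongues using the side forces, and pressed down in small steps. The push was about 19 N at most in the settled readings between steps. At that point the force rose at about 2 N/mm, which I took to be the plate's own springs, so the rim was on the steel. I eased up while still holding until the vertical force was nearly zero, then opened the jaws, so the plate could not spring back with the pot loose.

**Last checks:**
- **Position:** the rim centre is at (610.5, 179.0), about 1 mm from the hole centre measured with the same camera.
- **Tilt:** about 0.02 rad from the drain hole against the rim, near the limit of what that view can resolve.
- **Depth:** the arm height at release (293.8 mm) matched the expected home height (293.9 mm). With the plate sagging under the pot's weight, the pot could sit up to about 1 mm high.
- **Bystanders:** the side view shows no shift of the cloche or of the herb pots in the crop I compared.

**What disagreed:**
- **Slot position:** the top camera put the slot 2–3 mm from where the wrist camera did. I used the wrist value and corrected it by the side forces.
- **Plate sag:** a camera estimate of the sag during pressing came out smaller than the forces implied, but within calibration error.
- **Rim size:** the rim's apparent size in the last picture was about 4% small, which I put down to mask trimming.
- **Drain hole:** my first tilt check failed and I repeated it with a different mask.

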